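# Right the fallen spice jar and put it back in the rack

## Robot

A 7-joint arm with a two-finger parallel gripper is mounted at the origin on a cart in front of the work surface, level with it; the furniture and walls round the work are solid. World frame = base frame: x ahead of the robot, y to its left, z up, the work surface at z = 0. Lengths are in m, angles in rad, forces in N, time in s.
With the tool pointing down it reaches from about 0.35 to 0.9 m from the base axis. Payload 8.1 kg.
Tool frame: the origin (TCP) lies between the finger pads; the fingertips stand tips_ahead ahead of it and the grasp point (between the pads) lies 3 mm ahead of it (tips_ahead is the distance from the TCP to the fingertips, in m); z points along the fingers, y is the line along which they close (so a half turn about z gives the same grasp; the last joint's range is limited). The gripper opens to 92 mm and grips with 3 to 60 N. Pads are 19 mm wide; open, the fingers measure 130 mm over their backs; the gripper's body (75 mm by 190 mm) begins 47 mm behind the grasp point.
Start: joints at [1.128, 0.434, 0.025, 1.573, -0.012, 1.134, -0.075], TCP at [0.208, -0.589, 0.249] pointing down, gripper open.
Joint ranges: [-2.62, 2.62], [-0.44, 2.09], [-1.27, 1.32], [0.08, 2.57], [-1.32, 4.46], [0.12, 2], [-2.74, 2.74]. Speed limits (rad/s): [2.22, 2.22, 3.01, 3.01, 3.14, 3.14, 3.14].

## Interface

Orientations are given as a unit quaternion [w, x, y, z].
In Python, from cell import * gives the robot as it stands.
- The arm moves only by the shell command python3 -m crank 'ROWS' [FORCE]. ROWS is JSON, a list of rows, each an object with "gripper": the closure, from 0 (fully open) to 1 (shut); "translation": the shift along the tool's x, y, z in m, a list of three; "angular": the turn, a rotation vector about the tool's x, y, z in rad, a list of three. A call has 1 to 8 rows; each row shifts and turns the commanded pose from where the row before left it, along the tool's axes as they then stand; what a row does not reach is not made up. A row lasts 1/12 s, in which the tool goes at most 41.7 mm and 7.16 degrees, less where a joint would pass 70% of its speed; a pose out of reach is approached as far as the arm can. A call with a gripper value outside its range is refused whole. The fingers move at their own pace and stop on an object; FORCE is the grip in N (left out, the last holds). Time passes only in rows, so rows that do not move let the fingers close. It gives the time, the measured TCP pose, the force, the opening and the grip force at its end, in the units of the state.
- observe(): the state, without advancing time (a new reading comes with each control period).
- capture(name): name is "side" or "top" or "wrist"; returns (picture, depth): 420x560x3 uint8, red, green, blue; 420x560 float32, m along the optical axis (not along the pixel's ray), 0 where there is no reading.
- camera_params(name): a dict with "fx", "fy", "cx", "cy" (pixels), "R" (3x3) and "t" (3): a world point X has camera coordinates R X + t; the wrist camera has in their place "tool_from_camera" (4x4, takes a point from camera to tool coordinates, whose origin is the TCP and whose axes are the flange's). Camera axes: x right, y down, z forward; pixel columns grow to the right and rows downward; lengths in m; the calibration is good to about 2 mm. A picture is of the moment at which its call begins: read the wrist's pose just before it. camera_params takes no time and is no camera call.
- job_done(): hands the job in; it is judged then, once.
The state is a dict: "t": time; "joint_positions": joint angles; "dq": joint speeds; "effort": joint torques, N m; "eef_pos": TCP position; "tcp_rot": TCP orientation; "force": force on the tool from outside, world axes, zero at the start; "moment": the same for the moment, N m; "gripper_width": finger opening in m; "finger_force": force on a finger pad.
Only numpy, scipy, OpenCV 4.12 (cv2) and the standard library are available. Lean on these libraries where they do the work, as an engineer would, in place of code of your own. Each camera call takes 0.05 s, during which the arm holds its last target. There are 200 camera calls.

## Task

The spice jar with the cream and brown label has fallen over on the table. Pinch it near its black cap, push its base against the table so that it swings upright between your fingertips, and then carry it, without ever leaving it to stand on the table by itself, to the gap between the jars in the spice rack and stand it there, base down on the rack's floor. Leave the other jars standing where they are, and do not knock over the red glass.

Things in the scene. Friction and masses are not known exactly. Their poses are not given: they have to be found in the camera images.
- spice_1: Loose spice jar, cream and brown label, black cap: a cylinder 41 mm in diameter, 105 mm long, 0.08 to 0.15 kg. Origin: centre of its flat base; z runs along the jar from base to cap. It starts lying on the bare table (axis level, 20 mm up), cap to the left (+y) within 60 degrees, and can roll. A 12 N grip carries it without swinging; it turns in the grip when its base is pushed.
- spice_rack: Fixed light-wood rack, an open trough 258 mm long (y), 70 deep (x, positive away from the robot). Origin: centre of its underside, at table height, z up; floor 16 mm up. Rods front and back, 53 mm apart inside, reach 54.5 mm up; end panels 78 mm high, 236 mm apart inside. Three jars stand in one row; the gap (55 to 80 mm clear) is between the jar at the +y end and the middle one.
- spice_2: Loose spice jar with a blue label and black cap, standing upright in the rack, a cylinder 41 mm in diameter, 105 mm tall. Origin: centre of its base; z up.
- spice_3: Second loose spice jar with a blue label and black cap, standing upright in the rack, a cylinder 41 mm in diameter, 105 mm tall. Origin: centre of its base; z up. The three standing jars may be in any order.
- salt_shaker: Loose glass salt shaker with a grey top, standing upright in the rack, 44 mm in diameter, 90 mm tall. Origin: centre of its base; z up.
- ruby_tumbler: Loose red drinking glass, 77 mm in diameter, 130 mm tall, standing on the wooden board at the left of the table. Origin: centre of its base; z up.
- side_table: The fixed dark-wood table, its top flat at height 0, about 1.2 m by 0.5 m. Its origin lies at the floor, 0.85 m below the top. On a board at its left stand the red glass and bottles up to 0.29 m high; along the back edge, canisters and a candle up to 0.15 m, and at the back right an oil bottle and a tall utensil crock.
There are look-alikes about, which are no part of the job. What is shaped like the spice_3 but purple is not meant.

How it is judged:
By the outcome, as a careful person would: the job done as asked, in the order asked, and still so for the second after the job is handed in, with the robot touching nothing.
It also fails if it takes over 64 s, if anything falls off the work surface, if the arm or the gripper's body presses on something with over 40 N, if the wrist force passes 120 N, or if a joint passes its speed limit or range.

## Working session

There is one attempt and no reset: what is moved stays moved. The work goes in short steps, Python scripts to look and compute and a shell command to move; the robot and the scene stay as the last step left them, time stands still between calls to the robot, and variables do not carry over. Pictures are saved under pics/ and viewed, at most 10 in all, crops included, and the job is handed in when it is done.

```bash
mkdir -p pics; ls; python3 - <<'E'
from cell import *
import cv2,numpy as np
s=observe();print({k:np.round(v,3).tolist() for k,v in s.items()})
for n in("side","top"):
    im,d=capture(n);cv2.imwrite(f"pics/{n}0.png",im[:,:,::-1]);np.savez(f"{n}0.npz",im=im,d=d)
    p=camera_params(n);print(n,{k:np.round(v,3).tolist() for k,v in p.items()})
print({k:np.round(v,3).tolist() for k,v in camera_params("wrist").items()})
E
```

```text
pics
{'t': 0.0, 'joint_positions': [1.128, 0.435, 0.025, 1.574, -0.012, 1.134, -0.075], 'dq': [0.001, -0.0, 0.002, -0.0, -0.002, 0.001, -0.001], 'effort': [-0.0, -66.785, 0.985, -31.446, -0.061, 0.043, 0.0], 'eef_pos': [0.208, -0.589, 0.248], 'tcp_rot': [-0.001, 0.986, 0.169, -0.0], 'force': [-0.098, -0.644, -0.455], 'moment': [-0.005, 0.002, 0.003], 'finger_force': 0.0, 'gripper_width': 0.092}
side {'fx': 526.351, 'fy': 526.351, 'cx': 286.776, 'cy': 209.828, 'R': [[0.614, 0.789, -0.006], [0.591, -0.465, -0.659], [-0.523, 0.401, -0.752]], 't': [-0.28, -0.584, 2.225]}
top {'fx': 425.551, 'fy': 425.551, 'cx': 275.192, 'cy': 207.761, 'R': [[0.021, -1.0, 0.013], [-0.996, -0.022, -0.087], [0.088, -0.011, -0.996]], 't': [-0.071, 0.478, 1.134]}
{'fx': 345.104, 'fy': 345.104, 'cx': 275.739, 'cy': 209.618, 'tool_from_camera': [[-0.001, -0.955, -0.297, 0.081], [1.0, -0.001, -0.0, -0.0], [0.0, -0.297, 0.955, -0.136], [0.0, 0.0, 0.0, 1.0]]}
```

View pics/top0.png

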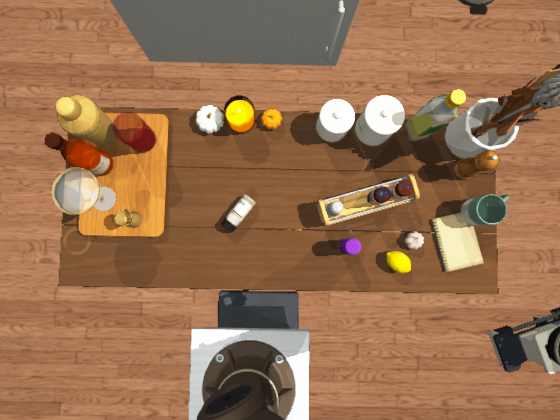

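View pics/side0.png

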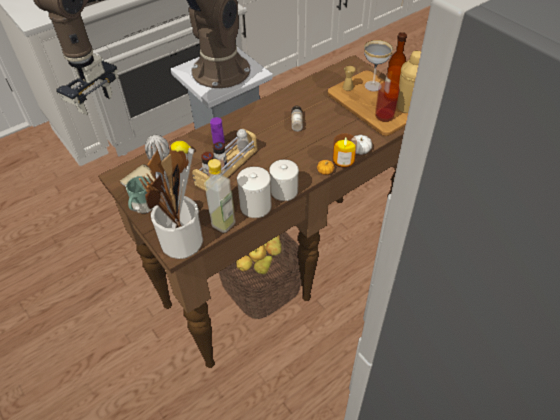

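The top view shows the fallen jar at about (239,212), its dark cap seemingly towards lower left (228,224). The rack runs from (322,212) to (415,187), with the salt shaker at (336,207) and dark-capped jars at (382,195) and (404,187). The gap is at about (358,202). Next I'll measure these with depth.

```bash
cat >h.py <<'E'
from cell import *
import cv2,numpy as np
from scipy.spatial.transform import Rotation as Ro
def cloud(n,d,s=None):
    p=camera_params(n);v,u=np.mgrid[:d.shape[0],:d.shape[1]]
    X=np.stack([(u-p["cx"])/p["fx"]*d,(v-p["cy"])/p["fy"]*d,d],-1)
    if n!="wrist": return (X-p["t"])@np.array(p["R"])
    T=np.array(p["tool_from_camera"]);X=X@T[:3,:3].T+T[:3,3]
    q=s["tcp_rot"];return X@Ro.from_quat([q[1],q[2],q[3],q[0]]).as_matrix().T+s["eef_pos"]
E
python3 - <<'E'
from h import *
z=np.load("top0.npz");im,d=z["im"],z["d"];P=cloud("top",d)
np.set_printoptions(precision=3,suppress=True)
w=P[190:235,215:265];m=(w[...,2]>.012)&(w[...,2]<.08);pts=w[m]
print("jar",m.sum(),np.median(pts,0),pts[:,2].max())
c,sz,a=cv2.minAreaRect(pts[:,:2].astype(np.float32));print(c,sz,a)
print("table",np.median(P[200:230,270:310,2]))
g=im[190:235,215:265].sum(-1)
for nm,mm in(("dark",m&(g<150)),("light",m&(g>350))): print(nm,mm.sum(),w[mm].mean(0))
for nm,(u,v) in dict(salt=(336,207),s2=(382,195),s3=(404,187),gap=(358,202),Lend=(323,212),Rend=(414,188)).items():
    print(nm,P[v,u], np.median(P[v-3:v+4,u-3:u+4].reshape(-1,3),0))
r=P[165:230,310:425];mm=(r[...,2]>.08)&(r[...,2]<.12)
n,l,st,ce=cv2.connectedComponentsWithStats(mm.astype(np.uint8))
for i in range(1,n):
    if st[i,4]>15:
        c,sz=cv2.minEnclosingCircle(r[l==i][:,:2].astype(np.float32));print("top",st[i,4],c,sz,r[l==i].mean(0),im[165:230,310:425][l==i].mean(0))
cv2.imwrite("pics/z.png",np.hstack([cv2.resize(im[185:240,210:265],(400,400)),cv2.resize(im[165:235,315:425],(400,400))])[:,:,::-1])
mm=(r[...,2]>.03)&(r[...,2]<.12);print("rack",cv2.minAreaRect(r[mm][:,:2].astype(np.float32)))
E
```

```text
jar 577 [0.463 0.038 0.037] 0.046973689783603216
(0.4636514186859131, 0.039120931178331375) (0.04079727828502655, 0.10493217408657074) 53.44773483276367
table -0.0006352901085249639
dark 96 [0.429 0.065 0.036]
light 453 [0.471 0.032 0.036]
salt [ 0.477 -0.213  0.106] [ 0.478 -0.213  0.104]
s2 [ 0.508 -0.325  0.125] [ 0.508 -0.325  0.122]
s3 [ 0.53  -0.381  0.121] [ 0.53  -0.381  0.122]
gap [ 0.501 -0.287  0.018] [ 0.501 -0.287  0.016]
Lend [ 0.466 -0.184  0.078] [ 0.467 -0.184  0.076]
Rend [ 0.534 -0.42   0.08 ] [ 0.531 -0.421  0.079]
top 94 (0.5288136005401611, -0.3818180561065674) 0.020647112280130386 [ 0.524 -0.37   0.102] [85.319 60.426 47.043]
top 85 (0.5102845430374146, -0.32628947496414185) 0.020291443914175034 [ 0.504 -0.317  0.104] [75.212 54.459 42.553]
top 150 (0.4795752763748169, -0.21649207174777985) 0.01717490516602993 [ 0.479 -0.215  0.1  ] [207.553 204.18  192.58 ]
rack ((0.5045486688613892, -0.3048344850540161), (0.06954494118690491, 0.26000428199768066), 17.12229347229004)
```

View pics/z.png

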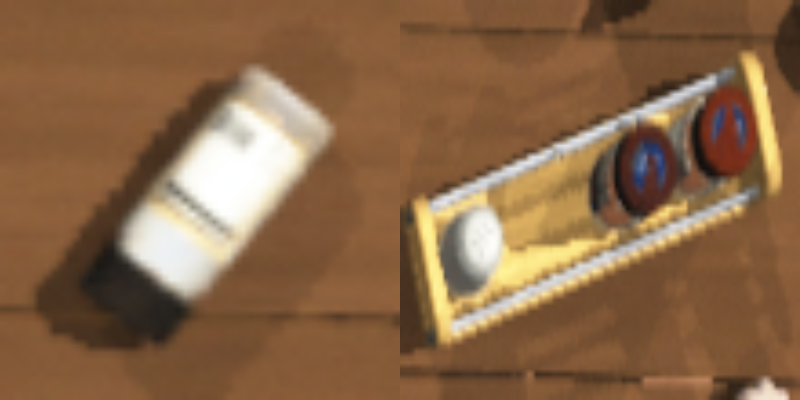

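The zoom shows the jar lying with its dark cap at the lower left: the base is near (0.506,0.008) and the cap end near (0.421,0.070). The salt shaker is at the +y end of the rack, with the gap beside it. The target is about (0.495,-0.272), with rack yaw about 16.5°. I'll move above the jar now.

```bash
python3 -c "
import cell;print([n for n in dir(cell) if n[0]!='_'], getattr(cell,'tips_ahead',None))"
T='x'
python3 -m crank '[{"gripper":0,"translation":[0.024,-0.0295,0],"angular":[0,0,0]},{"gripper":0,"translation":[0.024,-0.0295,0],"angular":[0,0,0]},{"gripper":0,"translation":[0.024,-0.0295,0],"angular":[0,0,0]},{"gripper":0,"translation":[0.024,-0.0295,0],"angular":[0,0,0]},{"gripper":0,"translation":[0.024,-0.0295,0],"angular":[0,0,0]},{"gripper":0,"translation":[0.024,-0.0295,0],"angular":[0,0,0]}]' 12
python3 -m crank '[{"gripper":0,"translation":[0.024,-0.0295,0],"angular":[0,0,0]},{"gripper":0,"translation":[0.024,-0.0295,0],"angular":[0,0,0]},{"gripper":0,"translation":[0.024,-0.0295,0],"angular":[0,0,0]},{"gripper":0,"translation":[0.024,-0.0295,0],"angular":[0,0,0]},{"gripper":0,"translation":[0.024,-0.0295,0],"angular":[0,0,0]},{"gripper":0,"translation":[0.024,-0.0295,0],"angular":[0,0,0]}]'
python3 -m crank '[{"gripper":0,"translation":[0.024,-0.0295,0],"angular":[0,0,0]},{"gripper":0,"translation":[0.024,-0.0295,0],"angular":[0,0,0]},{"gripper":0,"translation":[0.024,-0.0295,0],"angular":[0,0,0]},{"gripper":0,"translation":[0.024,-0.0295,0],"angular":[0,0,0]},{"gripper":0,"translation":[0.024,-0.0295,0],"angular":[0,0,0]},{"gripper":0,"translation":[0.024,-0.0295,0],"angular":[0,0,0]}]'
python3 -m crank '[{"gripper":0,"translation":[0,0,0],"angular":[0,0,-0.12]},{"gripper":0,"translation":[0,0,0],"angular":[0,0,-0.12]},{"gripper":0,"translation":[0,0,0],"angular":[0,0,-0.12]},{"gripper":0,"translation":[0,0,0],"angular":[0,0,-0.12]},{"gripper":0,"translation":[0,0,0],"angular":[0,0,-0.12]},{"gripper":0,"translation":[0,0,0],"angular":[0,0,-0.12]}]'
python3 -m crank '[{"gripper":0,"translation":[0,0,0],"angular":[0,0,-0.12]},{"gripper":0,"translation":[0,0,0],"angular":[0,0,-0.12]},{"gripper":0,"translation":[0,0,0],"angular":[0,0,-0.12]},{"gripper":0,"translation":[0,0,0],"angular":[0,0,-0.12]},{"gripper":0,"translation":[0,0,0],"angular":[0,0,-0.12]},{"gripper":0,"translation":[0,0,0],"angular":[0,0,-0.12]}]'
python3 -m crank '[{"gripper":0,"translation":[0,0,0],"angular":[0,0,-0.12]},{"gripper":0,"translation":[0,0,0],"angular":[0,0,-0.12]},{"gripper":0,"translation":[0,0,0],"angular":[0,0,-0.12]},{"gripper":0,"translation":[0,0,0],"angular":[0,0,-0.12]},{"gripper":0,"translation":[0,0,0],"angular":[0,0,-0.12]},{"gripper":0,"translation":[0,0,0],"angular":[0,0,-0.12]}]'
```

```text
['Unreachable', 'camera_params', 'capture', 'job_done', 'observe', 'tips_ahead'] 0.022
t: 0.6
eef_pos: [0.2851, -0.3725, 0.2485]
tcp_rot: [-0.0, 0.986, 0.169, -0.0]
force: [0.7, 0.7, 0.4]
gripper_width: 0.0919
finger_force: 0.0
t: 1.1
eef_pos: [0.3618, -0.1578, 0.2487]
tcp_rot: [0.0, 0.986, 0.169, -0.0]
force: [0.6, -0.6, -0.3]
gripper_width: 0.0917
finger_force: 0.0
t: 1.6
eef_pos: [0.4387, 0.0571, 0.2487]
tcp_rot: [0.0, 0.986, 0.169, -0.0]
force: [0.7, -1.1, 0.3]
gripper_width: 0.0914
finger_force: 0.0
t: 2.1
eef_pos: [0.4384, 0.0553, 0.2485]
tcp_rot: [-0.0, 0.861, 0.508, -0.0]
force: [-0.8, -0.1, -0.6]
gripper_width: 0.0917
finger_force: 0.0
t: 2.6
eef_pos: [0.4384, 0.0552, 0.2485]
tcp_rot: [-0.0, 0.627, 0.779, -0.0]
force: [-0.7, -0.4, -0.2]
gripper_width: 0.0918
finger_force: 0.0
t: 3.1
eef_pos: [0.4384, 0.0552, 0.2485]
tcp_rot: [-0.0, 0.313, 0.95, -0.0]
force: [0.0, 0.2, -0.1]
gripper_width: 0.0918
finger_force: 0.0
```

```bash
cat >look.py <<'E'
from h import *
import sys
np.set_printoptions(precision=4,suppress=True)
s=observe();im,d=capture("wrist");cv2.imwrite(f"pics/{sys.argv[1]}.png",im[:,:,::-1]);P=cloud("wrist",d,s);np.savez("w.npz",im=im,d=d,P=P)
R=Ro.from_quat(np.roll(s["tcp_rot"],-1)).as_matrix();print("tcp",s["eef_pos"],"xaz,yaz",np.degrees(np.arctan2(R[1,:2],R[0,:2])),"q",s["joint_positions"],s["t"])
E
python3 look.py w1; python3 - <<'E'
from h import *
z=np.load("w.npz");P=z["P"];im=z["im"]
m=(P[...,2]>.02)&(P[...,2]<.06)&(np.hypot(P[...,0]-.46,P[...,1]-.04)<.09)
n,l,st,ce=cv2.connectedComponentsWithStats(m.astype(np.uint8));i=1+np.argmax(st[1:,4]);m=l==i
p=P[m];c,sz,a=cv2.minAreaRect(p[:,:2].astype(np.float32));print(c,sz,a,p[:,2].max(),m.sum())
g=im.sum(-1);print("dark",P[m&(g<150)].mean(0),"light",P[m&(g>350)].mean(0))
E
```

```text
tcp [0.4384 0.0552 0.2485] xaz,yaz [143.5558  53.5559] q [ 0.4671  0.2364 -0.8329  1.9442  0.2015  1.0463  0.481 ] 3.1
(0.46214601397514343, 0.04071789234876633) (0.039941828697919846, 0.104618601500988) 52.7332878112793 0.043359305811362964 3524
dark [0.46871419 0.05121288 0.03727016] light [0.46919174 0.03469301 0.0368955 ]
```

View pics/w1.png

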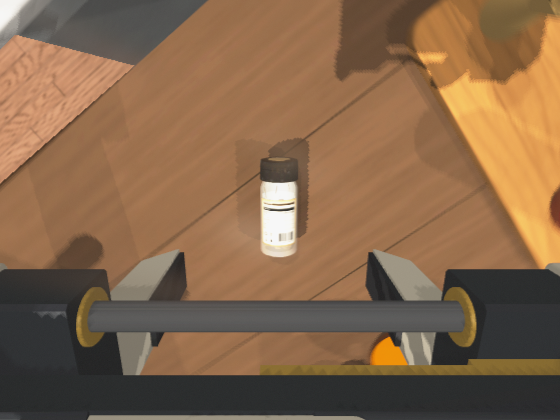

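The wrist picture shows the jar upright in the image, with the cap at rows 158–182 and the base at row 255, centred at column 279. I'm well aligned over it, so I'll descend and pinch.

```bash

python3 -m crank '[{"gripper":0,"translation":[0,0.002,0.037],"angular":[0,0,0]},{"gripper":0,"translation":[0,0,0.037],"angular":[0,0,0]},{"gripper":0,"translation":[0,0,0.037],"angular":[0,0,0]},{"gripper":0,"translation":[0,0,0.037],"angular":[0,0,0]},{"gripper":0,"translation":[0,0,0.037],"angular":[0,0,0]},{"gripper":0,"translation":[0,0,0.025],"angular":[0,0,0]},{"gripper":0,"translation":[0,0,0.0125],"angular":[0,0,0]},{"gripper":0,"translation":[0,0,0],"angular":[0,0,0]}]' 12
python3 -m crank '[{"gripper":1,"translation":[0,0,0],"angular":[0,0,0]},{"gripper":1,"translation":[0,0,0],"angular":[0,0,0]},{"gripper":1,"translation":[0,0,0],"angular":[0,0,0]},{"gripper":1,"translation":[0,0,0],"angular":[0,0,0]},{"gripper":1,"translation":[0,0,0],"angular":[0,0,0]},{"gripper":1,"translation":[0,0,0],"angular":[0,0,0]},{"gripper":1,"translation":[0,0,0],"angular":[0,0,0]},{"gripper":1,"translation":[0,0,0],"angular":[0,0,0]}]' 12
```

```text
t: 3.82
eef_pos: [0.4382, 0.0567, 0.0238]
tcp_rot: [-0.002, 0.317, 0.949, -0.001]
force: [0.6, -0.1, 0.1]
gripper_width: 0.0917
finger_force: 0.0
t: 4.48
eef_pos: [0.44, 0.0568, 0.0264]
tcp_rot: [0.0, 0.316, 0.949, 0.0]
force: [0.3, -0.5, 0.6]
gripper_width: 0.0432
finger_force: 0.0
```

```bash

python3 -m crank '[{"gripper":1,"translation":[0,0,0],"angular":[0,0,0]},{"gripper":1,"translation":[0,0,0],"angular":[0,0,0]},{"gripper":1,"translation":[0,0,0],"angular":[0,0,0]},{"gripper":1,"translation":[0,0,0],"angular":[0,0,0]}]' 12
python3 -m crank '[{"gripper":1,"translation":[0,0,0],"angular":[0,0,0]},{"gripper":1,"translation":[-0.004,0,-0.010],"angular":[0,0,0]},{"gripper":1,"translation":[-0.004,0,-0.010],"angular":[0,0,0]},{"gripper":1,"translation":[-0.0065,0,-0.009],"angular":[0,0,0]},{"gripper":1,"translation":[-0.0065,0,-0.008],"angular":[0,0,0]},{"gripper":1,"translation":[0,0,0],"angular":[0,0,0]},{"gripper":1,"translation":[0,0,0],"angular":[0,0,0]}]' 5
python3 look.py w2; python3 - <<'E'
from h import *
im,d=capture("side");P=cloud("side",d);np.savez("s.npz",im=im,d=d,P=P)
cv2.imwrite("pics/s2.png",np.hstack([cv2.resize(im[70:160,250:350],(400,360),interpolation=cv2.INTER_CUBIC),cv2.resize(capture("wrist")[0],(400,360))])[:,:,::-1])
E
```

```text
t: 4.82
eef_pos: [0.44, 0.0569, 0.0263]
tcp_rot: [0.0, 0.315, 0.949, 0.0]
force: [-0.8, -0.4, 3.1]
gripper_width: 0.0407
finger_force: 12.0
t: 5.4
eef_pos: [0.4568, 0.0442, 0.0631]
tcp_rot: [0.0, 0.316, 0.949, 0.0]
force: [0.1, -0.6, -0.9]
gripper_width: 0.0409
finger_force: 5.0
tcp [0.4568 0.0442 0.0631] xaz,yaz [143.1698  53.1698] q [ 0.2896  0.5232 -0.6574  2.1237  0.5234  0.6572  0.1997] 5.4
```

View pics/s2.png

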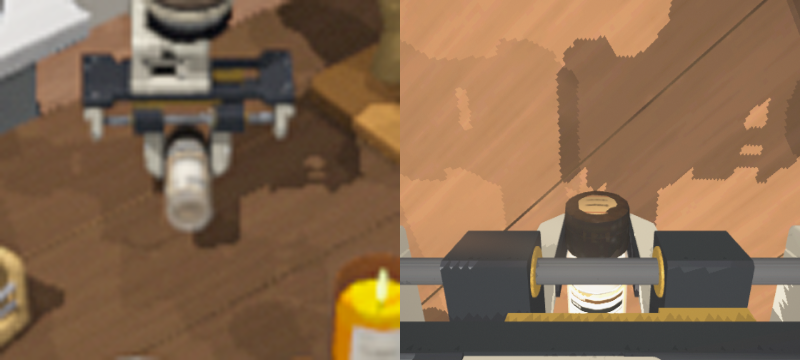

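The side crop shows the jar in the fingers, pointing at the camera. The wrist half shows the cap end between the fingers at about (597,215). I'll measure its tilt from the wrist depth.

```bash
cat >tilt.py <<'E'
from h import *
import sys
np.set_printoptions(precision=1,suppress=True)
s=observe();im,d=capture("wrist");p=camera_params("wrist");T=np.array(p["tool_from_camera"])
v,u=np.mgrid[:420,:560];X=np.stack([(u-p["cx"])/p["fx"]*d,(v-p["cy"])/p["fy"]*d,d],-1)@T[:3,:3].T+T[:3,3]
k=(abs(X[...,1])<.004)&(d>0)&(X[...,2]>-.035)&(X[...,2]<.05)&(abs(X[...,0])<.1)
c=[(r,X[r][k[r]][:,[0,2]].mean(0)*1e3,im[r][k[r]].mean()) for r in range(0,420,5) if k[r].sum()>2]
for r,a,g in c: print(r,"x,z mm",a,int(g))
print(s["eef_pos"]*1e3 if not isinstance(s["eef_pos"],list) else s["eef_pos"],s["force"],s["t"])
E
python3 tilt.py
```

```text
225 x,z mm [24.5 19.5] 65
230 x,z mm [24.6 12.5] 143
235 x,z mm [24.6  6.1] 154
240 x,z mm [24.3  1.2] 153
245 x,z mm [23.8 -3.1] 171
250 x,z mm [23.5 -7.5] 89
255 x,z mm [ 23.3 -11.9] 71
260 x,z mm [ 22.5 -14.7] 63
265 x,z mm [ 20.3 -14.6] 62
270 x,z mm [ 18.3 -14.9] 61
275 x,z mm [ 16.1 -14.8] 62
280 x,z mm [ 13.8 -14.8] 60
285 x,z mm [ 11.7 -14.8] 60
290 x,z mm [  9.4 -14.8] 61
295 x,z mm [  7.1 -14.7] 61
335 x,z mm [-12.7 -13.5] 241
340 x,z mm [-15.4 -13.2] 242
345 x,z mm [-17.4 -14. ] 239
350 x,z mm [-19.9 -14. ] 207
355 x,z mm [-22.6 -13.8] 247
360 x,z mm [-25.1 -14. ] 210
[455.8  44.5  62.6] [-0.3  0.3 -0.6] 5.55
```

```bash

python3 -m crank '[{"gripper":1,"translation":[0,0,0.010],"angular":[0,0,0]},{"gripper":1,"translation":[0,0,0.010],"angular":[0,0,0]},{"gripper":1,"translation":[0,0,0.0],"angular":[0,0,0]},{"gripper":1,"translation":[0,0,0.0],"angular":[0,0,0]}]' 3
python3 -m crank '[{"gripper":1,"translation":[0,0,0.0],"angular":[0,0,0]},{"gripper":1,"translation":[0,0,0.0],"angular":[0,0,0]},{"gripper":1,"translation":[0,0,0.0],"angular":[0,0,0]},{"gripper":1,"translation":[0,0,0.0],"angular":[0,0,0]},{"gripper":1,"translation":[0,0,0.0],"angular":[0,0,0]},{"gripper":1,"translation":[0,0,0.0],"angular":[0,0,0]}]' 3
python3 tilt.py
```

```text
t: 5.93
eef_pos: [0.4558, 0.0444, 0.0422]
tcp_rot: [-0.001, 0.315, 0.949, -0.0]
force: [0.7, -0.8, -0.5]
gripper_width: 0.0409
finger_force: 3.0
t: 6.43
eef_pos: [0.4568, 0.0443, 0.0434]
tcp_rot: [0.0, 0.316, 0.949, 0.0]
force: [-0.1, -0.1, -0.8]
gripper_width: 0.041
finger_force: 3.0
65 x,z mm [98.  43.9] 139
70 x,z mm [95.7 43.6] 138
75 x,z mm [93.4 43.5] 126
80 x,z mm [91.2 44.1] 115
85 x,z mm [88.8 44. ] 109
90 x,z mm [86.5 44. ] 111
95 x,z mm [84.2 44.2] 113
100 x,z mm [81.8 43.9] 109
105 x,z mm [79.4 44.1] 106
110 x,z mm [77.  44.3] 102
115 x,z mm [74.6 44.1] 100
120 x,z mm [72.2 43.9] 99
125 x,z mm [69.7 44.1] 101
130 x,z mm [67.2 43.7] 98
135 x,z mm [64.7 44. ] 98
140 x,z mm [62.2 43.7] 99
145 x,z mm [59.6 43.8] 96
150 x,z mm [57.1 43.6] 97
155 x,z mm [54.5 43.9] 97
160 x,z mm [51.8 44. ] 99
165 x,z mm [49.2 44. ] 96
170 x,z mm [46.6 43.8] 98
175 x,z mm [43.6 45.3] 97
180 x,z mm [41.1 44.3] 100
185 x,z mm [38.5 43.8] 100
190 x,z mm [35.7 43.7] 97
195 x,z mm [33.  43.6] 98
200 x,z mm [30.2 43.4] 99
205 x,z mm [27.4 43.4] 96
210 x,z mm [24.5 43.5] 96
215 x,z mm [21.6 43.6] 96
220 x,z mm [27.2 19. ] 69
225 x,z mm [26.3 14.4] 70
230 x,z mm [25.6  9.8] 153
235 x,z mm [24.9  5.4] 117
240 x,z mm [24.2  1.3] 170
245 x,z mm [23.4 -2.2] 150
250 x,z mm [22.4 -5. ] 182
255 x,z mm [21.7 -8.5] 139
260 x,z mm [ 20.9 -11.4] 76
265 x,z mm [ 20.1 -14.3] 75
270 x,z mm [ 19.4 -17.2] 77
275 x,z mm [ 17.5 -17.5] 60
280 x,z mm [ 15.2 -17.3] 62
285 x,z mm [ 12.9 -17.1] 62
290 x,z mm [ 10.3 -16.3] 62
295 x,z mm [  7.7 -15.6] 64
335 x,z mm [-14.9 -10.7] 243
340 x,z mm [-18.3  -9.6] 243
345 x,z mm [-20.4 -10.2] 244
350 x,z mm [-23.5  -9.6] 137
355 x,z mm [-26.6  -9. ] 247
360 x,z mm [-30.   -8.3] 70
[456.8  44.3  43.4] [-0.1 -0.1 -0.8] 6.4333
```

At 3 N the jar swings under gravity until its base touches the table; the tilt is now about 12°. I'll follow the arc with the base on the table.

```bash
sed -i 's/X\[...,2\]<.05)/X[...,2]<.018)/; s/range(0,420,5)/range(200,420,8)/' tilt.py
python3 -m crank '[{"gripper":1,"translation":[-0.0028,0,-0.0045],"angular":[0,0,0]},{"gripper":1,"translation":[-0.0028,0,-0.0045],"angular":[0,0,0]},{"gripper":1,"translation":[0,0,0],"angular":[0,0,0]},{"gripper":1,"translation":[-0.0046,0,-0.0056],"angular":[0,0,0]},{"gripper":1,"translation":[0,0,0],"angular":[0,0,0]},{"gripper":1,"translation":[-0.0046,0,-0.0056],"angular":[0,0,0]},{"gripper":1,"translation":[0,0,0],"angular":[0,0,0]},{"gripper":1,"translation":[0,0,0],"angular":[0,0,0]}]' 3
python3 -m crank '[{"gripper":1,"translation":[-0.0055,0,-0.0046],"angular":[0,0,0]},{"gripper":1,"translation":[0,0,0],"angular":[0,0,0]},{"gripper":1,"translation":[-0.0055,0,-0.0046],"angular":[0,0,0]},{"gripper":1,"translation":[0,0,0],"angular":[0,0,0]},{"gripper":1,"translation":[0,0,0],"angular":[0,0,0]},{"gripper":1,"translation":[0,0,0],"angular":[0,0,0]}]' 3
python3 tilt.py
```

```text
t: 7.15
eef_pos: [0.469, 0.0353, 0.0637]
tcp_rot: [0.0, 0.316, 0.949, 0.0]
force: [-0.1, 0.4, -0.4]
gripper_width: 0.0404
finger_force: 3.0
t: 7.65
eef_pos: [0.4773, 0.0289, 0.0726]
tcp_rot: [-0.0, 0.316, 0.949, -0.0]
force: [0.2, -0.6, -1.3]
gripper_width: 0.0407
finger_force: 3.0
224 x,z mm [29.8  6.2] 70
232 x,z mm [27.1  3.5] 74
240 x,z mm [24.9 -0.3] 162
248 x,z mm [22.5 -3.3] 117
256 x,z mm [20.5 -6.8] 176
264 x,z mm [18.4 -9.9] 129
272 x,z mm [ 16.  -12.2] 189
280 x,z mm [ 14.  -15.1] 141
288 x,z mm [ 11.9 -17.5] 72
296 x,z mm [  9.7 -19.8] 77
336 x,z mm [-24.    0.6] 243
344 x,z mm [-33.4   6.7] 151
352 x,z mm [-45.8  16. ] 247
[477.3  28.9  72.6] [ 0.2 -0.6 -1.3] 7.65
```

```bash

python3 -m crank '[{"gripper":1,"translation":[-0.0062,0,-0.0037],"angular":[0,0,0]},{"gripper":1,"translation":[0,0,0],"angular":[0,0,0]},{"gripper":1,"translation":[-0.0062,0,-0.0037],"angular":[0,0,0]},{"gripper":1,"translation":[0,0,0],"angular":[0,0,0]},{"gripper":1,"translation":[-0.0068,0,-0.0025],"angular":[0,0,0]},{"gripper":1,"translation":[0,0,0],"angular":[0,0,0]},{"gripper":1,"translation":[-0.0068,0,-0.0025],"angular":[0,0,0]},{"gripper":1,"translation":[0,0,0],"angular":[0,0,0]}]' 3
python3 -m crank '[{"gripper":1,"translation":[0,0,0],"angular":[0,0,0]},{"gripper":1,"translation":[0,0,0],"angular":[0,0,0]},{"gripper":1,"translation":[0,0,0],"angular":[0,0,0]}]' 3
python3 tilt.py
```

```text
t: 8.37
eef_pos: [0.4994, 0.0125, 0.0854]
tcp_rot: [0.001, 0.316, 0.949, 0.0]
force: [0.8, -0.1, -1.4]
gripper_width: 0.0408
finger_force: 3.0
t: 8.62
eef_pos: [0.4979, 0.0135, 0.0849]
tcp_rot: [-0.0, 0.315, 0.949, -0.0]
force: [-0.2, 0.5, -1.8]
gripper_width: 0.0406
finger_force: 3.0
224 x,z mm [30.1  5.3] 67
232 x,z mm [27.6  2.1] 73
240 x,z mm [25.2 -1.1] 128
248 x,z mm [22.8 -4. ] 167
256 x,z mm [20.5 -6.8] 173
264 x,z mm [18.  -9.2] 176
272 x,z mm [ 15.7 -11.7] 185
280 x,z mm [ 13.5 -14.1] 189
288 x,z mm [ 11.4 -16.7] 192
296 x,z mm [  9.1 -18.8] 75
336 x,z mm [-26.5   3.9] 237
344 x,z mm [-40.9  16.2] 247
[497.9  13.5  84.9] [-0.2  0.5 -1.8] 8.6167
```

At about 40° gravity stalls: the jar hangs in the grip, clear of the table. I'll tilt the tool about 35° so the base edge comes nearly under the grip, then push it onto the table and bring the tool back upright.

```bash

python3 -m crank '[{"gripper":1,"translation":[0,0,-0.012],"angular":[0,0,0]},{"gripper":1,"translation":[0,0,0],"angular":[0,0.1,0]},{"gripper":1,"translation":[0,0,0],"angular":[0,0.1,0]},{"gripper":1,"translation":[0,0,0],"angular":[0,0.1,0]},{"gripper":1,"translation":[0,0,0],"angular":[0,0.1,0]},{"gripper":1,"translation":[0,0,0],"angular":[0,0.1,0]},{"gripper":1,"translation":[0,0,0],"angular":[0,0.1,0]},{"gripper":1,"translation":[0,0,0],"angular":[0,0,0]}]' 4
python3 -m crank '[{"gripper":1,"translation":[0,0,0],"angular":[0,0,0]},{"gripper":1,"translation":[0,0,0],"angular":[0,0,0]}]' 4
python3 tilt.py; python3 look.py w3
```

```text
t: 9.33
eef_pos: [0.4992, 0.0106, 0.095]
tcp_rot: [-0.284, 0.304, 0.905, 0.095]
force: [0.0, -1.2, -1.5]
gripper_width: 0.0407
finger_force: 4.0
t: 9.5
eef_pos: [0.4981, 0.0141, 0.0977]
tcp_rot: [-0.279, 0.301, 0.907, 0.093]
force: [-0.3, -0.1, -0.5]
gripper_width: 0.0408
finger_force: 4.0
224 x,z mm [30.4  5.2] 90
232 x,z mm [27.9  2.1] 73
240 x,z mm [25.3 -0.7] 135
248 x,z mm [23.  -3.7] 162
256 x,z mm [20.7 -6.7] 168
264 x,z mm [18.3 -9.2] 175
272 x,z mm [ 16.  -11.6] 181
280 x,z mm [ 13.7 -13.9] 185
288 x,z mm [ 11.5 -16.4] 173
296 x,z mm [  9.2 -18.5] 70
336 x,z mm [-26.8   4.6] 136
344 x,z mm [-41.6  17.4] 186
[498.1  14.1  97.7] [-0.3 -0.1 -0.5] 9.5
tcp [0.4979 0.0144 0.0981] xaz,yaz [143.3798  53.3363] q [ 0.5506  0.8597 -0.7894  1.6164  0.1554  1.3039  0.6905] 9.55
```

```bash

python3 -m crank '[{"gripper":1,"translation":[0,0,0],"angular":[0,0.075,0]},{"gripper":1,"translation":[0,0,0],"angular":[0,0.075,0]},{"gripper":1,"translation":[-0.004,0,0.0044],"angular":[0,0,0]},{"gripper":1,"translation":[-0.004,0,0.0044],"angular":[0,0,0]},{"gripper":1,"translation":[-0.001,0,0.001],"angular":[0,0,0]},{"gripper":1,"translation":[0,0,0],"angular":[0,0,0]},{"gripper":1,"translation":[0,0,0],"angular":[0,0,0]}]' 4
python3 -m crank '[{"gripper":1,"translation":[-0.0014,0,0.0014],"angular":[0,0,0]},{"gripper":1,"translation":[0,0,0],"angular":[0,0,0]},{"gripper":1,"translation":[0,0,0],"angular":[0,0,0]}]' 4
python3 -m crank '[{"gripper":1,"translation":[-0.0014,0,0.0014],"angular":[0,0,0]},{"gripper":1,"translation":[0,0,0],"angular":[0,0,0]},{"gripper":1,"translation":[0,0,0],"angular":[0,0,0]}]' 4
python3 tilt.py
```

```text
t: 10.18
eef_pos: [0.4979, 0.0139, 0.0842]
tcp_rot: [-0.347, 0.293, 0.884, 0.115]
force: [-0.7, 0.1, -1.1]
gripper_width: 0.0405
finger_force: 4.0
t: 10.43
eef_pos: [0.4982, 0.0136, 0.0824]
tcp_rot: [-0.347, 0.293, 0.883, 0.116]
force: [-0.3, -0.5, 5.2]
gripper_width: 0.0406
finger_force: 4.0
t: 10.68
eef_pos: [0.4984, 0.0134, 0.0802]
tcp_rot: [-0.347, 0.293, 0.883, 0.116]
force: [1.0, -0.0, 4.7]
gripper_width: 0.0404
finger_force: 4.0
216 x,z mm [35.9 -0.2] 72
224 x,z mm [33.5 -3.3] 78
232 x,z mm [31.1 -6.2] 174
240 x,z mm [28.8 -9.1] 186
248 x,z mm [ 26.5 -11.6] 166
256 x,z mm [ 24.4 -14.4] 176
264 x,z mm [ 22.2 -16.9] 142
272 x,z mm [ 19.8 -18.8] 185
280 x,z mm [ 17.8 -21.4] 186
288 x,z mm [ 15.7 -23.4] 103
296 x,z mm [ 13.6 -25.6] 72
336 x,z mm [-22.9  -0.3] 114
344 x,z mm [-37.5  12.5] 193
[498.4  13.4  80.2] [ 1.  -0.   4.7] 10.6833
```

```bash
cat >face.py <<'E'
from h import *
np.set_printoptions(precision=4,suppress=True)
s=observe();im,d=capture("wrist");P=cloud("wrist",d,s)
R=Ro.from_quat(np.roll(s["tcp_rot"],-1)).as_matrix();X=(P-s["eef_pos"])@R
m=(abs(X[...,1])<.014)&(d>0)&(X[...,2]<.012)&(X[...,0]>-.005)&(X[...,0]<.05)&(np.mgrid[:420,:560][0]<300)
p=P[m]
for _ in range(4):
    c=p.mean(0);n=np.linalg.svd(p-c,full_matrices=False)[2][2];n*=np.sign(n[2]);e=(p-c)@n;p=p[abs(e)<max(.0015,2*e.std()*0.7)]
print("cap face n",n,"centre",c,"rms",e.std(),len(p),"tilt deg",np.degrees(np.arccos(n[2])),"along x_tool/y_tool horiz",n@[-.8,.6,0],n@[.6,.8,0])
tz=R[:,2];print("tcp",s["eef_pos"],"grasp",s["eef_pos"]+.0055*tz,"tool tilt",np.degrees(np.arccos(-tz[2])),"base height if face c on axis",c[2]-.105*n[2],"F",s["force"],"t",s["t"])
E
python3 face.py
```

```text
cap face n [-0.0793  0.0587  0.9951] centre [0.4926 0.0177 0.107 ] rms 0.0005958268395883584 5712 tilt deg 5.663141098527075 along x_tool/y_tool horiz 0.09867739374659622 -0.000659989496133827
tcp [0.4983 0.0134 0.0802] grasp [0.4953 0.0157 0.0761] tool tilt 42.93794268956668 base height if face c on axis 0.0024724549813919944 F [ 1.2837 -0.6976  4.4286] t 10.7333
```

The cap-face fit shows the jar 5.7° short of upright. The base edge grips the table, so the grip point has to travel over it. I'll sweep about 8 mm toward the base side while pressing lightly.

```bash

python3 -m crank '[{"gripper":1,"translation":[-0.0017,0,-0.0011],"angular":[0,0,0]},{"gripper":1,"translation":[-0.0017,0,-0.0011],"angular":[0,0,0]},{"gripper":1,"translation":[-0.0017,0,-0.0011],"angular":[0,0,0]},{"gripper":1,"translation":[-0.0017,0,-0.0011],"angular":[0,0,0]},{"gripper":1,"translation":[0,0,0],"angular":[0,0,0]},{"gripper":1,"translation":[0,0,0],"angular":[0,0,0]}]' 4
python3 face.py
```

```text
t: 11.28
eef_pos: [0.5046, 0.0085, 0.0781]
tcp_rot: [-0.348, 0.294, 0.883, 0.116]
force: [0.1, -0.5, 1.8]
gripper_width: 0.0405
finger_force: 4.0
cap face n [-0.0023  0.0019  1.    ] centre [0.4998 0.0121 0.1058] rms 0.0006086177690287259 5515 tilt deg 0.1708958324522842 along x_tool/y_tool horiz 0.002981307013557327 9.083666021581811e-05
tcp [0.5046 0.0085 0.0781] grasp [0.5016 0.0108 0.0741] tool tilt 42.97793030673107 base height if face c on axis 0.0007637765776581651 F [ 0.0757 -0.529   1.8347] t 11.2833
```

The jar is now upright (0.2° tilt) with its base flat on the table. I'll turn the tool back to vertical about the grip while keeping the base pressed down.

```bash

python3 -m crank '[{"gripper":1,"translation":[-0.0007,0,0.0007],"angular":[0,0,0]},{"gripper":1,"translation":[0.0003,0,0.0002],"angular":[0,-0.07,0]},{"gripper":1,"translation":[0.0003,0,0.0002],"angular":[0,-0.07,0]},{"gripper":1,"translation":[0.0003,0,0.0002],"angular":[0,-0.07,0]},{"gripper":1,"translation":[0.0003,0,0.0002],"angular":[0,-0.07,0]},{"gripper":1,"translation":[0,0,0],"angular":[0,0,0]}]' 3
python3 face.py
```

```text
t: 11.83
eef_pos: [0.5027, 0.0109, 0.0789]
tcp_rot: [-0.219, 0.305, 0.924, 0.073]
force: [-0.9, -0.0, -0.9]
gripper_width: 0.0406
finger_force: 3.0
cap face n [-0.0574  0.0465  0.9973] centre [0.4937 0.0176 0.1079] rms 0.0006132768708554793 4890 tilt deg 4.23857100990849 along x_tool/y_tool horiz 0.07385858315290209 0.002744686766771117
tcp [0.5027 0.0109 0.0789] grasp [0.5008 0.0124 0.0739] tool tilt 26.66702701793765 base height if face c on axis 0.003190560132722231 F [-0.8831 -0.0236 -0.8503] t 11.8333
```

```bash

python3 -m crank '[{"gripper":1,"translation":[-0.0019,0,0.0006],"angular":[0,0,0]},{"gripper":1,"translation":[-0.0019,0,0.0006],"angular":[0,0,0]},{"gripper":1,"translation":[-0.0019,0,0.0006],"angular":[0,0,0]},{"gripper":1,"translation":[0,0,0],"angular":[0,0,0]}]' 3
python3 -m crank '[{"gripper":1,"translation":[0,0,0.0008],"angular":[0,-0.06,0]},{"gripper":1,"translation":[0,0,0.0008],"angular":[0,-0.06,0]},{"gripper":1,"translation":[0,0,0.0008],"angular":[0,-0.06,0]},{"gripper":1,"translation":[0,0,0.0008],"angular":[0,-0.06,0]},{"gripper":1,"translation":[0,0,0],"angular":[0,0,0]}]' 3
python3 face.py
```

```text
t: 12.22
eef_pos: [0.5071, 0.0064, 0.0724]
tcp_rot: [-0.222, 0.307, 0.922, 0.074]
force: [0.5, 0.1, 2.0]
gripper_width: 0.0407
finger_force: 3.0
t: 12.63
eef_pos: [0.5049, 0.0088, 0.0706]
tcp_rot: [-0.108, 0.312, 0.943, 0.036]
force: [-0.7, 0.1, -1.6]
gripper_width: 0.0405
finger_force: 3.0
cap face n [-0.7695  0.5862  0.2534] centre [0.4899 0.0199 0.1   ] rms 0.0021360483330401967 2076 tilt deg 75.32062166554505 along x_tool/y_tool horiz 0.967331386363857 0.007312027069378516
tcp [0.5049 0.0088 0.0706] grasp [0.5039 0.0096 0.0653] tool tilt 13.059809695852234 base height if face c on axis 0.07340948308004533 F [-0.6592  0.0501 -1.643 ] t 12.6333
```

```bash
sed -i 's/^p=P\[m\]/cv2.imwrite("pics\/f.png",im[150:420,100:460,::-1]);p=P[m];p=p[p[:,2]>np.percentile(p[:,2],97)-.012]/' face.py; python3 face.py; python3 tilt.py
```

```text
cap face n [-0.0437  0.0478  0.9979] centre [0.4923 0.0175 0.1061] rms 0.0005830970140657215 3397 tilt deg 3.715327568245021 along x_tool/y_tool horiz 0.06367322348457137 0.012027690480439486
tcp [0.5052 0.008  0.0704] grasp [0.5042 0.0087 0.065 ] tool tilt 13.219753355501481 base height if face c on axis 0.001343822427207278 F [ 1.1929 -0.5835 -1.3856] t 12.6833
232 x,z mm [21.9 17.2] 107
240 x,z mm [25.5 -1.5] 155
248 x,z mm [ 31.1 -22.7] 61
256 x,z mm [ 31.  -29.2] 72
264 x,z mm [ 28.4 -30.1] 73
272 x,z mm [ 25.7 -30.6] 72
280 x,z mm [ 23.2 -31.5] 134
288 x,z mm [ 20.6 -32.3] 173
296 x,z mm [ 17.8 -32.8] 119
[505.7   7.3  70.1] [ 0.7 -0.1 -2.3] 12.7333
```

View pics/f.png

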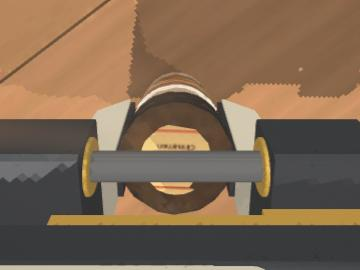

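The crop shows the cap top at about (172,150) between the fingers: nearly upright (3.7° lean), with 13° of tool tilt left. I'll finish turning the tool upright, then measure.

```bash

python3 -m crank '[{"gripper":1,"translation":[0.0003,0,0.0003],"angular":[0,-0.0575,0]},{"gripper":1,"translation":[0.0003,0,0.0003],"angular":[0,-0.0575,0]},{"gripper":1,"translation":[0.0003,0,0.0003],"angular":[0,-0.0575,0]},{"gripper":1,"translation":[0.0003,0,0.0003],"angular":[0,-0.0575,0]},{"gripper":1,"translation":[0,0,0],"angular":[0,0,0]},{"gripper":1,"translation":[0,0,0],"angular":[0,0,0]},{"gripper":1,"translation":[0,0,0],"angular":[0,0,0]}]' 3
python3 face.py;python3 tilt.py
```

```text
t: 13.37
eef_pos: [0.5052, 0.0077, 0.0688]
tcp_rot: [-0.001, 0.316, 0.949, 0.0]
force: [-0.2, -0.2, -1.1]
gripper_width: 0.0406
finger_force: 3.0
cap face n [-0.6328  0.4741  0.6122] centre [0.487  0.0214 0.1038] rms 0.000924851631277945 1308 tilt deg 52.25202315191923 along x_tool/y_tool horiz 0.7907111109988277 -0.00035579819195107444
tcp [0.5052 0.0077 0.0688] grasp [0.5052 0.0077 0.0633] tool tilt 0.1480526146226721 base height if face c on axis 0.039507699891635356 F [-0.1742 -0.2165 -1.1347] t 13.3667
224 x,z mm [25.7 17.6] 154
232 x,z mm [25.6  7.3] 103
240 x,z mm [25.6 -1.9] 155
248 x,z mm [24.9 -8.8] 161
256 x,z mm [ 26.1 -18.9] 60
264 x,z mm [ 25.2 -23.6] 60
272 x,z mm [ 26.5 -32.3] 55
[505.3   7.6  68.8] [ 0.1  0.7 -0.4] 13.4167
```

The tool is vertical and the jar is roughly upright in the fingers. I'll firm the grip to 12 N, lift and yaw to match the rack.

```bash
cat >side.py <<'E'
from h import *
np.set_printoptions(precision=4,suppress=True)
s=observe();im,d=capture("wrist");P=cloud("wrist",d,s);R=Ro.from_quat(np.roll(s["tcp_rot"],-1)).as_matrix();X=(P-s["eef_pos"])@R
np.savez("w.npz",im=im,P=P)
m=(abs(X[...,1])<.016)&(d>0)&(X[...,2]>-.034)&(X[...,2]<.06)&(X[...,0]>0)&(X[...,0]<.045)
p=X[m]
# cylinder r=20.5 fit: axis x=a+b z, y=c+e z
from scipy.optimize import least_squares
r=least_squares(lambda q:np.hypot(p[:,0]-q[0]-q[1]*p[:,2],p[:,1]-q[2]-q[3]*p[:,2])-.0205,[.004,0,0,0],loss="soft_l1",f_scale=.001)
print("axis x,y at tcp",r.x[0],r.x[2],"tilt deg x,y",np.degrees(r.x[[1,3]]),m.sum(),"z span",p[:,2].min(),p[:,2].max(),"cost",np.sqrt(2*r.cost/len(p)))
print("tcp",s["eef_pos"],"xaz",np.degrees(np.arctan2(R[1,0],R[0,0])),"tz",R[:,2],"F",s["force"],s["finger_force"],s["t"],"q",s["joint_positions"])
E
python3 -m crank '[{"gripper":1,"translation":[0,0,0],"angular":[0,0,0]},{"gripper":1,"translation":[0,0,-0.01],"angular":[0,0,0]},{"gripper":1,"translation":[0,0,-0.02],"angular":[0,0,0]},{"gripper":1,"translation":[0,0,-0.03],"angular":[0,0,0]},{"gripper":1,"translation":[0,0,-0.03],"angular":[0,0,0]},{"gripper":1,"translation":[0,0,-0.03],"angular":[0,0,0]},{"gripper":1,"translation":[0,0,-0.03],"angular":[0,0,0]},{"gripper":1,"translation":[0,0,0],"angular":[0,0,0]}]' 12
python3 -m crank '[{"gripper":1,"translation":[0,0,0],"angular":[0,0,0.08]},{"gripper":1,"translation":[0,0,0],"angular":[0,0,0.08]},{"gripper":1,"translation":[0,0,0],"angular":[0,0,0.08]},{"gripper":1,"translation":[0,0,0],"angular":[0,0,0.08]},{"gripper":1,"translation":[0,0,0],"angular":[0,0,0.08]},{"gripper":1,"translation":[0,0,0],"angular":[0,0,0.08]},{"gripper":1,"translation":[0,0,0],"angular":[0,0,0.08]},{"gripper":1,"translation":[0,0,0],"angular":[0,0,0.08]}]' 12
python3 side.py
```

```text
t: 14.13
eef_pos: [0.5076, 0.0094, 0.2253]
tcp_rot: [0.004, 0.315, 0.949, 0.002]
force: [1.5, 1.2, -1.3]
gripper_width: 0.0406
finger_force: 12.0
t: 14.8
eef_pos: [0.5047, 0.0083, 0.2195]
tcp_rot: [-0.0, 0.6, 0.8, 0.0]
force: [-0.2, 0.5, -0.8]
gripper_width: 0.0408
finger_force: 12.0
axis x,y at tcp 0.004953729727494282 -0.0003029290995745441 tilt deg x,y [-1.5586 -0.1038] 4978 z span -0.03398850235048217 0.05999487531528457 cost 0.00041319400761840496
tcp [0.5047 0.0083 0.2195] xaz 106.32931013847237 tz [-0.0005  0.0005 -1.    ] F [-0.1962  0.5439 -0.8202] 11.99632465839386 14.8 q [ 0.3693  0.3408 -0.6256  1.8613  0.2321  1.013  -0.068 ]
```

```bash

python3 -m crank '[{"gripper":1,"translation":[-0.0337,-0.011,0],"angular":[0,0,0]},{"gripper":1,"translation":[-0.0337,-0.011,0],"angular":[0,0,0]},{"gripper":1,"translation":[-0.0337,-0.011,0],"angular":[0,0,0]},{"gripper":1,"translation":[-0.0337,-0.011,0],"angular":[0,0,0]},{"gripper":1,"translation":[-0.0337,-0.011,0],"angular":[0,0,0]},{"gripper":1,"translation":[-0.0337,-0.011,0],"angular":[0,0,0]},{"gripper":1,"translation":[-0.0337,-0.011,0],"angular":[0,0,0]},{"gripper":1,"translation":[-0.0337,-0.011,0],"angular":[0,0,0]}]' 12
python3 -m crank '[{"gripper":1,"translation":[0,0,0],"angular":[0,0,0]},{"gripper":1,"translation":[0,0,0],"angular":[0,0,0]},{"gripper":1,"translation":[0,0,0],"angular":[0,0,0]}]' 12
python3 side.py; python3 - <<'E'
from h import *
np.set_printoptions(precision=4,suppress=True)
z=np.load("w.npz");im,P=z["im"],z["P"]
cv2.imwrite("pics/w5.png",im[:,:,::-1])
psi=np.radians(16.5);ex=np.array([np.cos(psi),np.sin(psi)]);ey=np.array([-ex[1],ex[0]])
q=P[...,:2]-[.5045,-.305];a=q@ex;b=q@ey
for lo,hi,n in((.045,.06,"rods"),(.07,.085,"panel"),(.095,.115,"salt")):
    m=(P[...,2]>lo)&(P[...,2]<hi)&(abs(a)<.06)&(b>.05)&(b<.15)
    if n=="rods": m&=(b<.11)
    print(n,m.sum(),"x'",np.percentile(a[m],[2,25,50,75,98]),"y'",np.percentile(b[m],[2,50,98]))
im2,d=capture("side");cv2.imwrite("pics/s5.png",np.hstack([cv2.resize(im2[80:200,160:300],(400,343),interpolation=cv2.INTER_CUBIC),cv2.resize(im,(400,343))])[:,:,::-1])
E
```

```text
t: 15.52
eef_pos: [0.4968, -0.277, 0.2195]
tcp_rot: [-0.0, 0.597, 0.802, 0.0]
force: [1.4, -0.1, -0.6]
gripper_width: 0.041
finger_force: 12.0
t: 15.77
eef_pos: [0.4972, -0.2747, 0.2192]
tcp_rot: [-0.0, 0.598, 0.802, 0.0]
force: [0.7, 2.0, -0.7]
gripper_width: 0.0408
finger_force: 12.0
axis x,y at tcp 0.004983481462536007 -0.0003061952723865156 tilt deg x,y [-1.5424 -0.0564] 4974 z span -0.03399249225643103 0.05996687674962247 cost 0.0004130801169368662
tcp [ 0.4972 -0.2747  0.2192] xaz 106.60907860679966 tz [-0.0002  0.0012 -1.    ] F [ 0.7301  2.0319 -0.7336] 12.000033259391785 15.7667 q [ 0.7902  0.4249 -0.5218  1.7201  0.2365  1.0603  0.4803]
rods 925 x' [-0.0328 -0.03   -0.0151  0.0269  0.0296] y' [0.0515 0.0852 0.1094]
panel 1354 x' [-0.0323 -0.016  -0.0022  0.0123  0.0278] y' [0.1076 0.1237 0.1295]
salt 1596 x' [-0.0143 -0.0062  0.0009  0.0073  0.015 ] y' [0.0785 0.0937 0.1073]
```

View pics/s5.png

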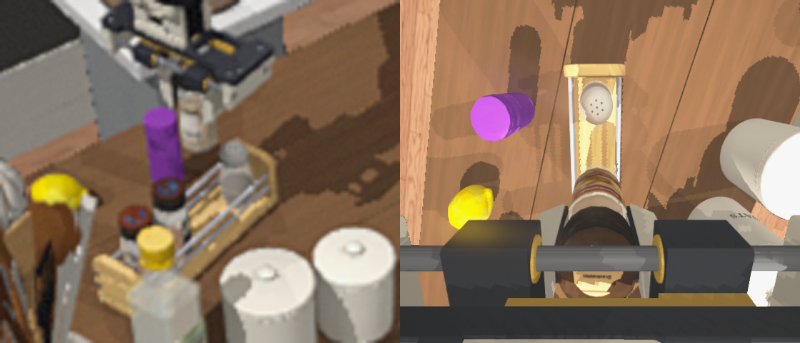

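The side crop shows the held jar above the gap. The wrist view shows it hanging in line with the rack rods, with the salt shaker ahead of it. I'll shift 2 mm across, take out the 1.5° lean and descend.

```bash

python3 -m crank '[{"gripper":1,"translation":[-0.001,-0.002,0],"angular":[0,0.027,0]},{"gripper":1,"translation":[0,0,0.015],"angular":[0,0,0]},{"gripper":1,"translation":[0,0,0.02],"angular":[0,0,0]},{"gripper":1,"translation":[0,0,0.02],"angular":[0,0,0]},{"gripper":1,"translation":[0,0,0.015],"angular":[0,0,0]},{"gripper":1,"translation":[0,0,0],"angular":[0,0,0]},{"gripper":1,"translation":[0,0,0],"angular":[0,0,0]}]' 12
python3 side.py
python3 -m crank '[{"gripper":1,"translation":[0,0,0.015],"angular":[0,0,0]},{"gripper":1,"translation":[0,0,0.015],"angular":[0,0,0]},{"gripper":1,"translation":[0,0,0.015],"angular":[0,0,0]},{"gripper":1,"translation":[0,0,0.01],"angular":[0,0,0]},{"gripper":1,"translation":[0,0,0],"angular":[0,0,0]},{"gripper":1,"translation":[0,0,0],"angular":[0,0,0]}]' 12
python3 side.py
```

```text
t: 16.45
eef_pos: [0.4949, -0.2743, 0.1491]
tcp_rot: [-0.012, 0.597, 0.802, 0.008]
force: [0.5, 0.7, -0.7]
gripper_width: 0.0406
finger_force: 12.0
axis x,y at tcp 0.005029054003174713 -0.0002963848319081919 tilt deg x,y [-1.4209 -0.0404] 5075 z span -0.03399265120996479 0.05993312676460293 cost 0.0009343700526540804
tcp [ 0.4949 -0.2743  0.1491] xaz 106.61673336728133 tz [-0.0092  0.0274 -0.9996] F [ 0.5014  0.7046 -0.6936] 11.999884843826294 16.45 q [ 0.7827  0.5074 -0.5027  1.7875  0.2662  0.9361  0.4604]
t: 17.0
eef_pos: [0.4951, -0.2735, 0.095]
tcp_rot: [-0.011, 0.598, 0.802, 0.008]
force: [-0.2, 0.6, -0.5]
gripper_width: 0.0408
finger_force: 12.0
axis x,y at tcp 0.005037389461420423 -0.0003224627149555874 tilt deg x,y [-1.5598 -0.0689] 5056 z span -0.033994545686549964 0.05996641999879785 cost 0.0008463145100154262
tcp [ 0.4951 -0.2735  0.095 ] xaz 106.56680048108602 tz [-0.0074  0.0258 -0.9996] F [-0.2005  0.6092 -0.5337] 11.9998799264431 17.0 q [ 0.7581  0.5718 -0.4747  1.8385  0.3132  0.8244  0.4191]
```

```bash

python3 -m crank '[{"gripper":1,"translation":[0,0,0.004],"angular":[0,0,0]},{"gripper":1,"translation":[0,0,0.003],"angular":[0,0,0]},{"gripper":1,"translation":[0,0,0],"angular":[0,0,0]},{"gripper":1,"translation":[0,0,0],"angular":[0,0,0]}]' 12
python3 -m crank '[{"gripper":1,"translation":[0,0,0.002],"angular":[0,0,0]},{"gripper":1,"translation":[0,0,0],"angular":[0,0,0]},{"gripper":1,"translation":[0,0,0],"angular":[0,0,0]}]' 12
python3 -m crank '[{"gripper":1,"translation":[0,0,0.0015],"angular":[0,0,0]},{"gripper":1,"translation":[0,0,0],"angular":[0,0,0]},{"gripper":1,"translation":[0,0,0],"angular":[0,0,0]}]' 12
python3 side.py
```

```text
t: 17.38
eef_pos: [0.4946, -0.2733, 0.0874]
tcp_rot: [-0.011, 0.598, 0.801, 0.008]
force: [0.4, 0.2, -1.6]
gripper_width: 0.0408
finger_force: 12.0
t: 17.63
eef_pos: [0.4946, -0.2732, 0.0853]
tcp_rot: [-0.011, 0.598, 0.801, 0.008]
force: [-0.7, 0.4, -1.2]
gripper_width: 0.0405
finger_force: 12.0
t: 17.88
eef_pos: [0.4949, -0.2734, 0.0842]
tcp_rot: [-0.01, 0.598, 0.801, 0.008]
force: [-1.0, -0.6, 3.4]
gripper_width: 0.0408
finger_force: 12.0
axis x,y at tcp 0.005029316251819395 -0.00033082079931081616 tilt deg x,y [-1.4223 -0.0888] 5064 z span -0.03399478152208658 0.05995124675640966 cost 0.0008304696040935531
tcp [ 0.4949 -0.2734  0.0842] xaz 106.5502916266415 tz [-0.0071  0.0254 -0.9997] F [-1.0399 -0.5726  3.4131] 11.999190151691437 17.8833 q [ 0.7527  0.5853 -0.4679  1.8476  0.3233  0.8023  0.4103]
```

The jar is touching the rack floor (TCP 0.084, force rising). I'll ease the grip, open partway and withdraw upward.

```bash

python3 -m crank '[{"gripper":1,"translation":[0,0,0],"angular":[0,0,0]},{"gripper":1,"translation":[0,0,0],"angular":[0,0,0]},{"gripper":0.35,"translation":[0,0,0],"angular":[0,0,0]},{"gripper":0.35,"translation":[0,0,0],"angular":[0,0,0]},{"gripper":0.35,"translation":[0,0,0],"angular":[0,0,0]},{"gripper":0.35,"translation":[0,0,0],"angular":[0,0,0]},{"gripper":0.35,"translation":[0,0,0],"angular":[0,0,0]},{"gripper":0.35,"translation":[0,0,0],"angular":[0,0,0]}]' 3
python3 side.py
```

```text
t: 18.6
eef_pos: [0.4946, -0.2732, 0.0838]
tcp_rot: [-0.011, 0.598, 0.801, 0.008]
force: [0.0, -0.2, -1.0]
gripper_width: 0.0595
finger_force: 0.0
axis x,y at tcp 0.004078849795516128 -0.00014254167134517153 tilt deg x,y [-0.9568 -0.0538] 5237 z span -0.03399334867870136 0.059922311777569036 cost 0.0009058808468156446
tcp [ 0.4946 -0.2732  0.0838] xaz 106.55611668366583 tz [-0.0078  0.0259 -0.9996] F [ 0.0021 -0.2029 -0.9935] 0.0 18.6 q [ 0.7527  0.5858 -0.4679  1.8482  0.3232  0.8021  0.4104]
```

```bash

python3 -m crank '[{"gripper":0.35,"translation":[0,0,-0.01],"angular":[0,0,0]},{"gripper":0.35,"translation":[0,0,-0.02],"angular":[0,0,0]},{"gripper":0.35,"translation":[0,0,-0.03],"angular":[0,0,0]},{"gripper":0.35,"translation":[0,0,-0.035],"angular":[0,0,0]},{"gripper":0.35,"translation":[0,0,-0.035],"angular":[0,0,0]},{"gripper":0.35,"translation":[0,0,-0.035],"angular":[0,0,0]},{"gripper":0.35,"translation":[0,0,-0.035],"angular":[0,0,0]},{"gripper":0.35,"translation":[0,0,0],"angular":[0,0,0]}]'
python3 -m crank '[{"gripper":0.35,"translation":[0.03,0,0],"angular":[0,0,0]},{"gripper":0.35,"translation":[0.035,0,0],"angular":[0,0,0]},{"gripper":0.35,"translation":[0.035,0,0],"angular":[0,0,0]},{"gripper":0.35,"translation":[0.035,0,0],"angular":[0,0,0]},{"gripper":0.35,"translation":[0.035,0,0],"angular":[0,0,0]},{"gripper":0.35,"translation":[0.03,0,0],"angular":[0,0,0]},{"gripper":0.35,"translation":[0,0,0],"angular":[0,0,0]},{"gripper":0.35,"translation":[0,0,0],"angular":[0,0,0]}]'
python3 - <<'E'
from h import *
np.set_printoptions(precision=4,suppress=True)
im,d=capture("top");P=cloud("top",d);s,_=capture("side")
r=P[165:230,310:425];mm=(r[...,2]>.09)&(r[...,2]<.14);n,l,st,ce=cv2.connectedComponentsWithStats(mm.astype(np.uint8))
for i in range(1,n):
    if st[i,4]>15:
        q=r[l==i];q=q[q[:,2]>np.percentile(q[:,2],90)-.006];print(st[i],q.mean(0),np.median(q[:,2]))
cv2.imwrite("pics/end.png",np.hstack([cv2.resize(im[150:250,300:440],(400,286),interpolation=cv2.INTER_CUBIC),cv2.resize(s[80:200,160:300],(400,286),interpolation=cv2.INTER_CUBIC)])[:,:,::-1])
E
```

```text
t: 19.32
eef_pos: [0.4991, -0.2789, 0.2918]
tcp_rot: [-0.005, 0.598, 0.802, 0.009]
force: [1.3, 0.9, 0.3]
gripper_width: 0.0597
finger_force: 0.0
t: 19.98
eef_pos: [0.4389, -0.0851, 0.29]
tcp_rot: [-0.01, 0.596, 0.803, 0.008]
force: [-0.3, -0.8, -0.8]
gripper_width: 0.0596
finger_force: 0.0
[ 84  15  20  17 256] [ 0.5294 -0.383   0.1218] 0.12160055855497312
[ 63  21  19  17 247] [ 0.5114 -0.328   0.1216] 0.12132979633369151
[ 43  28  15  17 201] [ 0.4945 -0.2702  0.1212] 0.12112841964121063
```

View pics/end.png

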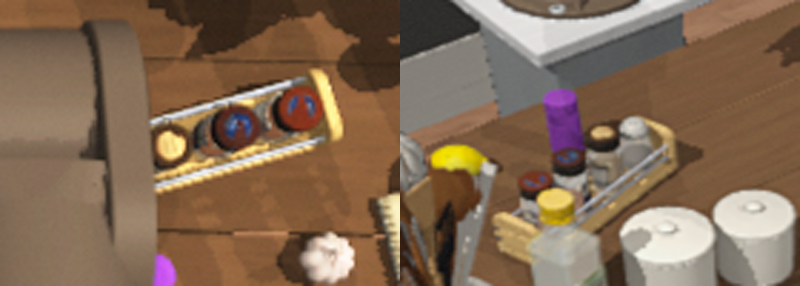

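The final views show the jar standing upright in the gap: cap top at 0.121 m, centred at (0.4945,-0.270). The three other jars are standing and the robot is clear, so I'll hand in.

```bash
python3 -c "
from cell import *
print(job_done())"
```

```text
the job is handed in; nothing more can be done
None
```

The cream-and-brown spice jar was swung upright against the table, carried in the grip and stood in the rack gap, with the other rack jars still standing and the job handed in at about 20 s; it slid about 15 mm through the fingers during the push, so it was set down gripped lower than the cap, and I didn't re-check the red glass, though the arm never went near it.

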